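# Load a marble strip under the hold-down flap of a bench cut-off saw

## Task

Load the marble strip into the stopped bench cut-off saw: press the flap's long lift bar down with one fingertip and keep it down so that the sprung hold-down flap stays up, clear of the strip, while your other fingertip pushes the strip along its channel and under the flap until it butts against the length stop. Only then let the bar up so that the flap closes onto the strip, and take the hand away. The strip is only pushed, never picked up or tipped, and the other things on the bench stay where they are.

Things in the scene. Friction and masses are not known exactly. Their poses are not given: they have to be found in the camera images.
- saw: Grey bench cut-off saw, base 340 x 300 mm, fixed to the bench, not running. Its x axis is the feed direction (away from the operator), y to the left of it, z up; origin on the bench top (z = 0), straight under the channel's centre line and the flap's front edge. Saw x, y, z below are in this frame. Steel table top at z = 80 mm.
- channel_mouth (a point): Near end of the feed channel, on its centre line at table height: saw x = -190 mm, y = 0. The channel runs along saw x, 36 mm wide: on its left an aluminium fence (y = 18 to 24 mm) 22 mm tall, on its right a low guide (y = -24 to -18 mm) 8 mm tall.
- stop_face (a point): Foot of the near face of the steel length stop, on the channel's centre line at table height: saw x = 80 mm. The stop is 22 mm tall and 34 mm wide.
- blade_guard (a point): Top of the green guard over the blade; the sawing head is slid back, behind the fence: guard at saw x = 52 to 78 mm, y = 70 to 230 mm, up to z = 228 mm; motor and carriage lie beyond it. No need to touch it.
- flap_front (a point): Point of the table top on the channel's centre line under the flap's front edge: saw x = 0. The flap covers x = 0 to 50 mm of the channel. Open at 0.5 rad its highest part is about 42 mm above the table.
- flap (a joint): Opening angle (rad) of the bent sheet-steel hold-down flap: 0 shut, grows as it opens, stop at 0.75; a spring always shuts it. Hinge pin along saw x at y = 30, z = 90 mm. The free edge hangs 16 mm above the table when shut, too low for the strip; it clears the strip from 0.27 on, and at the end rests on it at about 0.2. Pressing the lift bar down opens it.
- bar_near (a point): Top of the near end of the lift bar: round steel rod, 10 mm thick, along saw x from x = -140 to 45 mm at y = 62 to 64 mm, left of the fence, part of the flap. Its top is 26 mm above the table when shut; pressed down, 12 mm above it at 0.4 rad, 9 mm at 0.5, 6 mm at 0.6. Takes 3 to 7 N. Pressing anywhere along it works and a finger may slide along it. The point moves with the bar.
- bar_far (a point): Top of the far end of the same lift bar, 185 mm from the near end.
- strip: Loose marble strip, 100 mm long (its x, along the channel) x 32 mm wide x 24 mm tall, about 0.2 kg, lying in the channel in front of the flap. Origin at the centre of its underside. Home against the stop its origin is at saw x = 30 mm and its near end at x = -20 mm, so 20 mm still stand out in front of the flap.
- offcut: Bystander: loose sawn marble piece 46 x 32 x 24 mm on the bench. Origin at the centre of its underside.
- tile: Bystander: loose grey stone tile 75 x 60 x 12 mm on the bench. Origin at the centre of its underside.
- spanner: Bystander: loose blade spanner, 150 mm long, lying on the bench.
- tin: Bystander: loose open aluminium tin, 72 mm across and 80 mm tall, on the bench. Origin at the centre of its underside.
Things that resemble listed ones, but are neither listed nor needed, are in the scene too. What is shaped like the strip but orange is not meant.

How it is judged:
By the outcome, as a careful person would: the job done as asked, in the order asked, and still so for the second after the job is handed in, with the robot touching nothing.
It also fails if it takes over 42 s, if anything falls off the work surface, if the arm or the gripper's body presses on something with over 40 N, if the wrist force passes 120 N, or if a joint passes its speed limit or range.

## Robot

A 6-joint arm with a two-finger parallel gripper is mounted at the origin on the work surface. World frame = base frame: x ahead of the robot, y to its left, z up, the work surface at z = 0. Lengths are in mm, angles in rad, forces in N, time in s.
With the tool pointing down it reaches from about 350 to 875 mm from the base axis. Payload 4.2 kg.
Tool frame: the origin (TCP) lies at the very end of the fingers, on their centre line; the grasp point (between the pads) lies 19 mm behind it; z points along the fingers, y is the line along which they close (so a half turn about z gives the same grasp; the last joint's range is limited). The gripper opens to 87 mm and grips with 3 to 60 N. Pads are 19 mm wide; open, the fingers measure 117 mm over their backs; the gripper's body (75 mm by 190 mm) begins 51 mm behind the grasp point.
Start: joints at [1.427, 0.385, 0.008, 0, -1.194, -0.259], TCP at [244.964, 574.971, 222.55] pointing down, gripper open.
Joint ranges: [-3.14, 3.14], [-1.21, 2.06], [-1.07, 1.41], [-3.16, 2.05], [-2.99, -0.16], [-3.1, 3.1]. Speed limits (rad/s): [2.79, 2.79, 3.14, 3.14, 3.14, 3.14].

## Interface

Orientations are given as [roll, pitch, yaw] about the fixed x, y, z axes, in that order (R = Rz(yaw) Ry(pitch) Rx(roll)).
In Python, from rig import read_state, get_image, job_done gives the robot as it stands. The module is installed in compiled form; this text tells all that it offers.
- The arm moves only by the tool servo_tool, never from a script. Its argument "series" is a list of rows, each an object with "fingers": the opening, from 0 (shut) to 1 (fully open); "delta_pos": the shift along the tool's x, y, z in mm, a list of three; "dr": the turn, a rotation vector about the tool's x, y, z in degrees, a list of three. A call has 1 to 12 rows; each row is the pose to reach, as a shift and turn from the pose commanded when the call began, along the tool's axes at that moment; what a row does not reach only later rows make up. A row lasts 1/8 s, in which the tool goes at most 62.5 mm and 10.7 degrees, less where a joint would pass 70% of its speed; a pose out of reach is approached as far as the arm can. A call with a gripper value outside its range is refused whole. The fingers move at their own pace and stop on an object; "force" is the grip in N (left out, the last holds). Time passes only in rows, so rows that repeat a pose let the fingers close. It gives the time, the measured TCP pose, the force, the opening and the grip force at its end, in the units of the state.
- read_state(): the state, without advancing time (a new reading comes with each control period).
- get_image(name): name is "side" or "top" or "wrist"; returns a dict with "pixels" (400x640x3 uint8, red, green, blue), "depth" (400x640 float32, mm along the optical axis (not along the pixel's ray), 0 where there is no reading), "fovy" (degrees; the focal length in pixels is half the picture's height over the tangent of half this angle, whatever the lens; pixels are square), "cx", "cy" (the principal point, pixels), "R" (3x3) and "t" (3): a world point X has camera coordinates R X + t. Camera axes: x right, y down, z forward; pixel columns grow to the right and rows downward; lengths in mm; the calibration is good to about 2 mm. A picture is of the moment at which its call begins.
- job_done(): hands the job in; it is judged then, once.
The state is a dict: "t": time; "joint_positions": joint angles; "qvel": joint speeds; "effort": joint torques, N m; "tcp_pos": TCP position; "ee_rot": TCP orientation; "force": force on the tool from outside, world axes, zero at the start; "torque": the same for the moment, N m; "grip_width": opening from 0.0 (shut) to 1.0 (fully open); "grasp_force": force on a finger pad.
Only numpy, scipy, OpenCV 4.12 (cv2) and the standard library are available. Lean on these libraries where they do the work, as an engineer would, in place of code of your own. Each camera call takes 0.05 s, during which the arm holds its last target. There are 200 camera calls.

## Working session

There is one attempt and no reset: what is moved stays moved. The work goes in short steps, Python scripts to look and compute and a tool call to move; the robot and the scene stay as the last step left them, time stands still between calls to the robot, and variables do not carry over. Pictures are saved under pics/ and viewed, at most 10 in all, crops included, and the job is handed in when it is done.

Besides the shell and the picture viewer there is one more tool, called after "Request:" by a JSON object that holds its "op" and its "data". servo_tool: Moves the arm, as the interface text tells. Its arguments: {"type":"object","properties":{"series":{"type":"array"},"force":{"type":"number"}},"required":["series"]}

```bash
mkdir -p pics; cat > h.py <<'E'
import numpy as np, cv2
from rig import read_state, get_image
def grab(n):
    d=get_image(n); d['f']=200/np.tan(np.radians(d['fovy'])/2); return d
def pt(d,u,v,dep=None):
    z=d['depth'][int(v),int(u)] if dep is None else dep
    c=np.array([(u-d['cx'])/d['f']*z,(v-d['cy'])/d['f']*z,z]); return np.array(d['R']).T@(c-d['t'])
def plane(d,u,v,h):
    R=np.array(d['R']);o=-R.T@d['t'];r=R.T@np.array([(u-d['cx'])/d['f'],(v-d['cy'])/d['f'],1]);return o+r*(h-o[2])/r[2]
def proj(d,X):
    c=np.array(d['R'])@X+d['t'];return c[:2]/c[2]*d['f']+[d['cx'],d['cy']]
E
python3 - <<'E'
from h import *
import pickle
for n in('top','side'):
    d=grab(n); pickle.dump(d,open(n+'.pkl','wb')); cv2.imwrite(f'pics/{n}1.png',d['pixels'][:,:,::-1])
    print(n,d['f'],-np.array(d['R']).T@d['t'])
print(read_state())
E
```

```text
top 505.9085978915656 [ 396.98265496   62.7021539  1359.12681789]
side 447.8462264711867 [  78.35808946 -480.27986352 1034.77833742]
{'t': 0.1, 'joint_positions': array([ 1.42658485e+00,  3.85498367e-01,  6.77285275e-03, -4.20128698e-04,
       -1.19400745e+00, -2.58605593e-01]), 'qvel': array([ 0.00015458, -0.00060978,  0.00281545,  0.00221455,  0.00139922,
        0.00100198]), 'effort': array([-1.27926369e-04, -3.91689742e+01,  1.87935072e+01,  4.23201844e+00,
        1.34543166e-02, -7.07381537e-05]), 'tcp_pos': array([244.78255003, 574.49101746, 221.56396102]), 'ee_rot': array([ 3.13962056e+00, -1.17891393e-04, -4.02971908e-01]), 'force': array([-0.12089101,  0.10423889,  0.25863281]), 'torque': array([-0.06899525, -0.00780343, -0.02554465]), 'grasp_force': 0.0, 'grip_width': 0.9959824511518106}
```

View pics/top1.png

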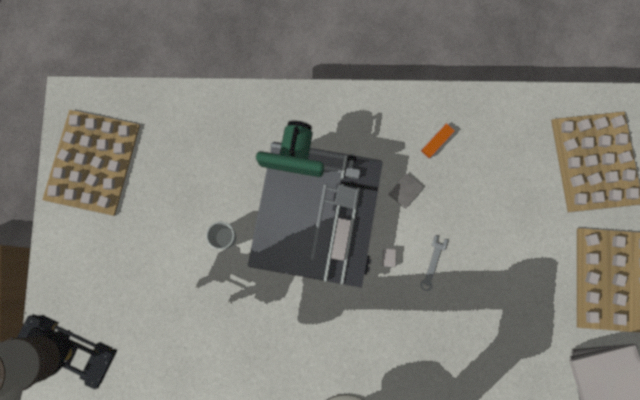

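View pics/side1.png

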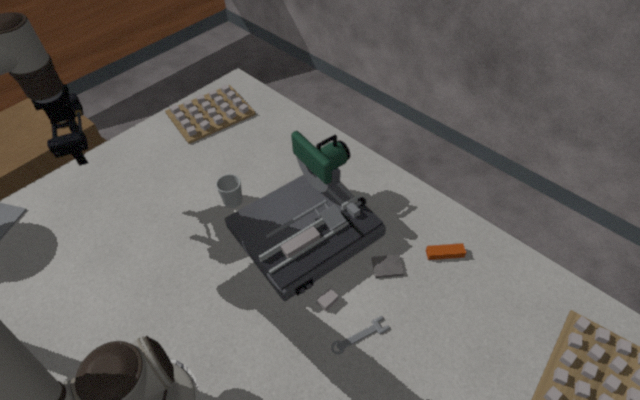

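The top view shows the pale strip in the channel at (342,240) and the flap at about (346,195). The lift bar is at about (320,222), with the green guard at (290,165). 

What could be mistaken for the strip: the offcut (393,257), the orange strip (438,140), the tile (408,190), and the tray blocks at both edges. I choose the pale piece in the channel and check it in a close crop.

```bash
python3 - <<'E'
from h import *
import pickle
d=pickle.load(open('top.pkl','rb'));p=d['pixels']
c=cv2.resize(p[140:295,240:400],None,fx=5,fy=5,interpolation=cv2.INTER_CUBIC)
c=cv2.convertScaleAbs(c[:,:,::-1],alpha=1.5,beta=10)[:600] if 0 else cv2.resize(c[:,:,::-1],(619,600))
cv2.imwrite('pics/top2.png',c)
# strip mask: pale pinkish pixels at z~104
ys,xs=np.mgrid[140:295,240:400]
hsv=p.astype(int);m=((hsv.min(2)>115)).astype(np.uint8)[140:295,240:400]
n,l,s,ce=cv2.connectedComponentsWithStats(m)
for i in range(1,n):
    if s[i,4]>60:
        q=np.argwhere(l==i)[:,::-1]+[240,140]
        P=np.array([plane(d,u,v,104)[:2] for u,v in q],np.float32)
        print(s[i],ce[i]+[240,140],cv2.minAreaRect(P), pt(d,*(ce[i]+[240,140])))
for u,v in((342,240),(285,220),(346,195),(320,225),(318,250),(372,240)): print(u,v,pt(d,u,v))
E
```

```text
[   0    0   42   78 1746] [251.97479954 173.91237113] ((643.1859130859375, 221.2039794921875), (198.2514190673828, 104.83570861816406), 2.0724453926086426) [674.47513323 259.32300311  -4.70900867]
[107  29  12   8  70] [352.35714286 172.42857143] ((659.3553466796875, -10.190189361572266), (28.74357032775879, 15.698623657226562), 79.13737487792969) [659.48961843 -10.35675399 102.53830108]
[77 45  8 41 71] [320.38028169 205.70422535] ((575.2877807617188, 69.09420776367188), (4.928483486175537, 102.73157501220703), 80.53092193603516) [572.9875175   69.52066412 105.67409863]
[ 84  65  26  79 764] [338.07591623 242.93586387] ((478.2052001953125, 21.584152221679688), (47.61126708984375, 190.92782592773438), 80.7828598022461) [480.37143465  24.62721265 107.68641775]
[154  72   6  34 113] [397.44247788 233.21238938] ((518.480224609375, -120.49288940429688), (12.372584342956543, 82.61219787597656), 89.4060287475586) [ 516.07063812 -138.76336198   -4.80445381]
[  0  99  13  15 150] [245.78666667 246.40666667] ((470.07672119140625, 252.5250701904297), (34.51743698120117, 29.76950454711914), 1.
[... 243 characters left out ...]
20.59316784]
[ 46 136  18  19 244] [295.5204918  286.16393443] ((376.4814758300781, 130.32359313964844), (43.483070373535156, 41.44462966918945), 0.7407909631729126) [ 3.71705401e+02  1.33277923e+02 -3.54339895e-01]
[  0 138  16   9  78] [246.84615385 282.61538462] ((379.7879943847656, 247.0267333984375), (39.5118408203125, 15.194561004638672), 76.93594360351562) [379.36156398 262.39720742   1.7727202 ]
342 240 [488.06156146  14.81385405 103.27641006]
285 220 [542.65415759 161.7968325   45.16655399]
346 195 [600.18987356   5.77737793 109.95518361]
320 225 [530.73390998  70.20370018  44.48795279]
318 250 [465.40777976  74.51190322  49.31405797]
372 240 [496.62678759 -69.72902773  -1.00514095]
```

View pics/top2.png

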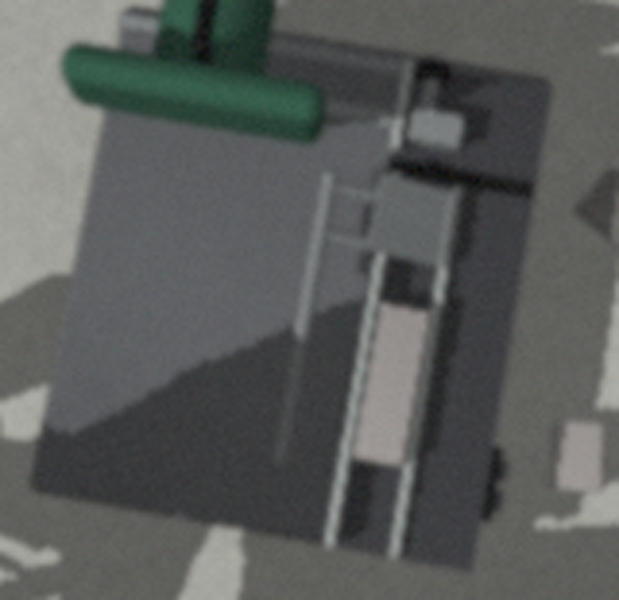

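The crop confirms it: the pale pink strip lies between fence and guide, with its near end at crop (355–405,462). The bar runs from crop (280,460) to (328,175), and the channel mouth is at about (331–397,550). I'll fit the saw pose next.

```bash
python3 - <<'E'
from h import *
import pickle
d=pickle.load(open('top.pkl','rb'))
k=155/600
# (crop px) , saw xyz
L=[((331,547),(-190,21,102)),((397,557),(-190,-21,88)),((278,463),(-140,63,104)),((328,175),(45,63,104)),((380,252),(0,21,102)),((442,266),(0,-21,88)),
]
A=[];B=[]
for (X,Y),s in L:
    A.append(plane(d,240+X*k-.4,140+Y*k-.4,s[2])[:2]);B.append(s[:2])
A=np.array(A);B=np.array(B,float)
ac=A.mean(0);bc=B.mean(0);a=A-ac;b=B-bc
th=np.arctan2((b[:,0]*a[:,1]-b[:,1]*a[:,0]).sum(),(a*b).sum())
R=np.array([[np.cos(th),-np.sin(th)],[np.sin(th),np.cos(th)]]);t=ac-R@bc
print('yaw',th,'origin',t);print((A-(B@R.T+t)).round(1))
for X,Y in((355,461),(405,467),(382,304),(431,310)):
    w=plane(d,240+X*k-.4,140+Y*k-.4,104)[:2];print('strip corner saw',(R.T@(w-t)).round(1))
for n,X,Y,h in(('stopL',412,147,102),('stopR',460,150,102),('guard',320,130,215)):
    w=plane(d,240+X*k-.4,140+Y*k-.4,h)[:2];print(n,(R.T@(w-t)).round(1))
s=pickle.load(open('side.pkl','rb'))
for q in [(-190,21,102),(-190,-21,88),(-140,63,106),(45,63,106),(80,0,102),(0,0,104)]:
    print(q,proj(s,np.r_[R@q[:2]+t,q[2]]).round(0))
w=s['pixels'][180:300,220:390];S=cv2.resize(w[:,:,::-1],None,fx=4.5,fy=4.5,interpolation=cv2.INTER_CUBIC)
for q in [(-190,21,102),(-190,-21,88),(-140,63,106),(45,63,106),(80,0,102),(0,0,104)]:
    u,v=proj(s,np.r_[R@q[:2]+t,q[2]]);cv2.circle(S,(int((u-220+.5)*4.5),int((v-180+.5)*4.5)),3,(0,0,255),-1)
cv2.imwrite('pics/side2.png',S)
E
```

```text
yaw -0.1510161151170283 origin [571.98293612   5.62210148]
[[-0.   0.6]
 [ 0.4 -0.3]
 [-3.3  1. ]
 [ 0.6 -0.9]
 [ 1.4 -0.4]
 [ 1.   0. ]]
strip corner saw [-134.2   15.3]
strip corner saw [-132.8  -16.7]
strip corner saw [-32.   14.2]
strip corner saw [-30.7 -17.6]
stopL [73.3 11.1]
stopR [ 76.4 -20.2]
guard [51.7 68.5]
(-190, 21, 102) [259. 256.]
(-190, -21, 88) [269. 271.]
(-140, 63, 106) [267. 234.]
(45, 63, 106) [324. 199.]
(80, 0, 102) [349. 208.]
(0, 0, 104) [325. 223.]
```

View pics/side2.png

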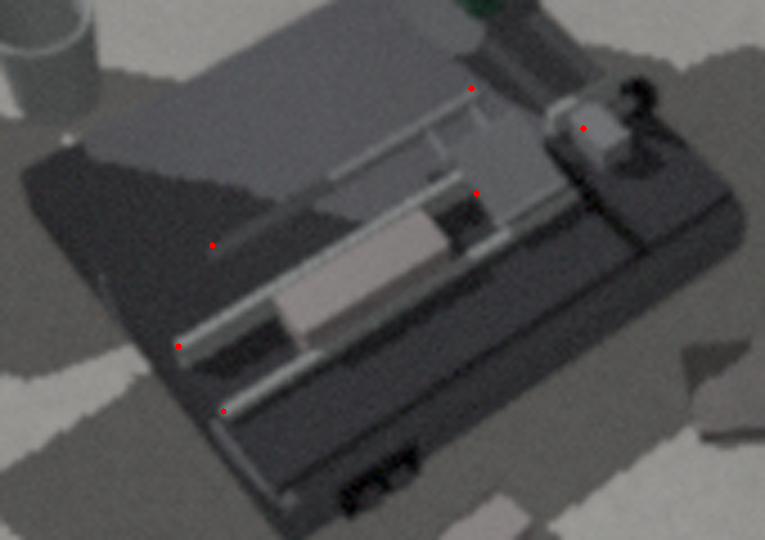

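The projected points land on the side view within about 2 mm. The strip's near end is at saw x≈-133.

Plan: turn the tool 12° clockwise from the saw's y axis, so the bar finger leads. The left finger goes on the bar (y=63) and the right finger in the channel behind the strip (y=-5). The opening is about 0.63.

```bash
cat >> h.py <<'E'
TH=-0.151;T=np.array([572,5.6]);RS=np.array([[np.cos(TH),-np.sin(TH)],[np.sin(TH),np.cos(TH)]])
def w(x,y): return RS@[x,y]+T
def saw(p): return RS.T@(np.array(p)[:2]-T)
def delta(cmd,yaw,tgt):
    d=np.array(tgt)-cmd;c,s=np.cos(yaw),np.sin(yaw)
    return np.array([c*d[0]+s*d[1],s*d[0]-c*d[1],-d[2]]).round(1)
E
python3 - <<'E'
from h import *
g=w(-144.7,29);print(g);print(delta([244.965,574.971,222.55],-0.403,[*g,222.55]), 'yaw turn', -20.65+np.degrees(.403))
E
```

```text
[433.30889829  56.03677533]
[376.8 403.5  -0. ] yaw turn 2.4401991437721797
```

Request:
{"op": "servo_tool", "data": {"series": [{"fingers": 0.63, "delta_pos": [37, 40, 0], "dr": [0, 0, -0.5]}, {"fingers": 0.63, "delta_pos": [75, 80, 0], "dr": [0, 0, -1]}, {"fingers": 0.63, "delta_pos": [112, 120, 0], "dr": [0, 0, -1.5]}, {"fingers": 0.63, "delta_pos": [150, 160, 0], "dr": [0, 0, -2]}, {"fingers": 0.63, "delta_pos": [188, 201, 0], "dr": [0, 0, -2.4]}, {"fingers": 0.63, "delta_pos": [226, 242, 0], "dr": [0, 0, -2.4]}, {"fingers": 0.63, "delta_pos": [264, 282, 0], "dr": [0, 0, -2.4]}, {"fingers": 0.63, "delta_pos": [301, 323, 0], "dr": [0, 0, -2.4]}, {"fingers": 0.63, "delta_pos": [339, 363, 0], "dr": [0, 0, -2.4]}, {"fingers": 0.63, "delta_pos": [366, 392, 0], "dr": [0, 0, -2.4]}, {"fingers": 0.63, "delta_pos": [376.8, 403.5, 0], "dr": [0, 0, -2.4]}, {"fingers": 0.63, "delta_pos": [376.8, 403.5, 0], "dr": [0, 0, -2.4]}]}}

```text
t: 1.6
tcp_pos: [433.3, 55.1, 222.2]
ee_rot: [3.141, 0.001, -0.363]
force: [0.1, 0.2, 0.2]
grip_width: 0.634
grasp_force: 0.0
```

Request:
{"op": "servo_tool", "data": {"series": [{"fingers": 0.63, "delta_pos": [0, 0, 30], "dr": [0, 0, 0]}, {"fingers": 0.63, "delta_pos": [0, 0, 60], "dr": [0, 0, 0]}, {"fingers": 0.63, "delta_pos": [0, 0, 82], "dr": [0, 0, 0]}, {"fingers": 0.63, "delta_pos": [0, 0, 92], "dr": [0, 0, 0]}, {"fingers": 0.63, "delta_pos": [0, 0, 92], "dr": [0, 0, 0]}, {"fingers": 0.63, "delta_pos": [0, 0, 92], "dr": [0, 0, 0]}]}}

```text
t: 2.35
tcp_pos: [434.1, 56.6, 131.4]
ee_rot: [-3.14, -0.001, -0.36]
force: [0.5, 0.2, -0.3]
grip_width: 0.632
grasp_force: 0.0
```

```bash
python3 - <<'E'
from h import *
s=read_state();print(s['t'],s['tcp_pos'],s['ee_rot'],s['grip_width'],s['force'],saw(s['tcp_pos']))
d=grab('wrist');cv2.imwrite('pics/wrist1.png',d['pixels'][:,:,::-1])
d=grab('top');c=cv2.resize(d['pixels'][190:310,260:400,::-1],None,fx=5,fy=5,interpolation=cv2.INTER_CUBIC);cv2.imwrite('pics/top3.png',c)
E
```

```text
2.35 [434.08868335  56.56625934 131.41411502] [-3.14033946e+00 -1.42068384e-03 -3.60265320e-01] 0.6320738376114405 [ 0.46258141  0.22017901 -0.2780254 ] [-144.0087366    29.64075968]
```

View pics/wrist1.png

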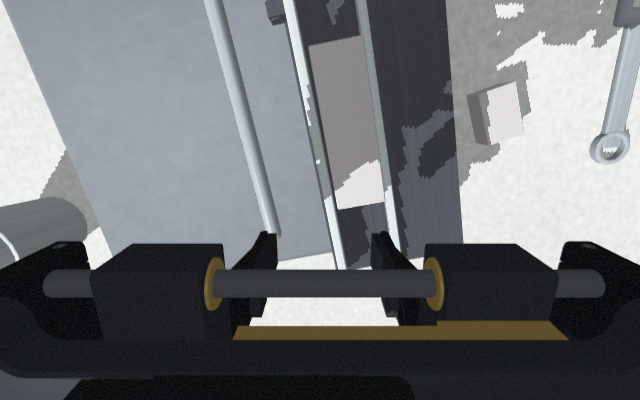

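The wrist view shows the bar's near end at (275,235), just at the left fingertip. The strip's near end is at (338,208)–(385,203), ahead of the right fingertip at (380,235). I'll turn these into saw coordinates.

```bash
python3 - <<'E'
from h import *
d=grab('wrist')
for n,u,v,h in(('barend',275,233,105),('bar up',240,120,105),('stripL',338,209,104),('stripR',385,203,104),('stripfarL',308,45,104),('stripfarR',360,36,104),('fence',330,200,102),('offcut',500,85,24)):
    print(n,saw(plane(d,u,v,h)).round(1), pt(d,u,v)[2].round(0))
s=read_state();y=s['ee_rot'][2];ax=np.array([np.sin(y),-np.cos(y)])
for sg in(-1,1):
  for e in (27.4,34.9,42.4):
    q=s['tcp_pos'][:2]+sg*e*ax;print('finger',sg,e,saw(q).round(1),proj(d,np.r_[q,s['tcp_pos'][2]]).round(0))
E
```

```text
barend [-138.5   62.3] 105.0
bar up [-63.2  64.5] 106.0
stripL [-131.    17.8] 104.0
stripR [-133.3  -12.9] 85.0
stripfarL [-31.7  15.4] 80.0
stripfarR [-33.3 -14.2] 103.0
fence [-124.4   21.8] 101.0
offcut [ -79.  -133.5] 17.0
finger -1 27.4 [-138.5   56.2] [278. 248.]
finger -1 34.9 [-136.9   63.5] [265. 248.]
finger -1 42.4 [-135.3   70.9] [252. 248.]
finger 1 27.4 [-149.9    2.6] [372. 249.]
finger 1 34.9 [-151.4   -4.7] [385. 249.]
finger 1 42.4 [-153.   -12.1] [398. 249.]
```

Request:
{"op": "servo_tool", "data": {"series": [{"fingers": 0.63, "delta_pos": [4.9, -1, 5], "dr": [0, 0, 0]}, {"fingers": 0.63, "delta_pos": [4.9, -1, 15], "dr": [0, 0, 0]}, {"fingers": 0.63, "delta_pos": [4.9, -1, 22], "dr": [0, 0, 0]}, {"fingers": 0.63, "delta_pos": [4.9, -1, 28], "dr": [0, 0, 0]}, {"fingers": 0.63, "delta_pos": [4.9, -1, 34], "dr": [0, 0, 0]}, {"fingers": 0.63, "delta_pos": [4.9, -1, 38], "dr": [0, 0, 0]}, {"fingers": 0.63, "delta_pos": [4.9, -1, 41], "dr": [0, 0, 0]}, {"fingers": 0.63, "delta_pos": [4.9, -1, 41], "dr": [0, 0, 0]}]}}

```text
t: 3.5
tcp_pos: [438.8, 55.3, 89.7]
ee_rot: [-3.141, -0.001, -0.361]
force: [-0.1, -0.6, 4.8]
grip_width: 0.628
grasp_force: 2.1
```

```bash
python3 - <<'E'
from h import *
s=read_state();print(s['tcp_pos'],s['force'],s['torque'],s['grip_width'],saw(s['tcp_pos']))
d=grab('wrist');cv2.imwrite('pics/wrist2.png',d['pixels'][:,:,::-1])
E
```

```text
[438.76511855  55.27418912  89.65821278] [-0.11004453 -0.56868595  4.75003304] [ 0.10550277 -0.15684833  0.01784735] 0.6283778168015389 [-139.19115185   29.06685306]
```

View pics/wrist2.png

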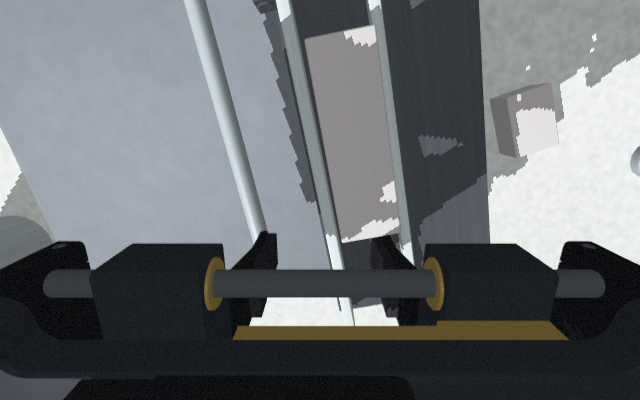

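The bar is down with 4.8 N under the left fingertip, and the strip's near end (340–395,240) sits just ahead of the right fingertip. Now I push about 88 mm.

Request:
{"op": "servo_tool", "data": {"series": [{"fingers": 0.63, "delta_pos": [7.8, -1.7, 0], "dr": [0, 0, 0]}, {"fingers": 0.63, "delta_pos": [15.6, -3.3, 0], "dr": [0, 0, 0]}, {"fingers": 0.63, "delta_pos": [23.5, -5, 0], "dr": [0, 0, 0]}, {"fingers": 0.63, "delta_pos": [31.3, -6.7, 0], "dr": [0, 0, 0]}, {"fingers": 0.63, "delta_pos": [39.1, -8.3, 0], "dr": [0, 0, 0]}, {"fingers": 0.63, "delta_pos": [46.9, -10, 0], "dr": [0, 0, 0]}, {"fingers": 0.63, "delta_pos": [54.8, -11.6, 0], "dr": [0, 0, 0]}, {"fingers": 0.63, "delta_pos": [62.6, -13.3, 0], "dr": [0, 0, 0]}, {"fingers": 0.63, "delta_pos": [70.4, -15, 0], "dr": [0, 0, 0]}, {"fingers": 0.63, "delta_pos": [78.2, -16.6, 0], "dr": [0, 0, 0]}, {"fingers": 0.63, "delta_pos": [86, -18.3, 0], "dr": [0, 0, 0]}, {"fingers": 0.63, "delta_pos": [86, -18.3, 0], "dr": [0, 0, 0]}]}}

```text
t: 5.05
tcp_pos: [525.7, 41.2, 89.3]
ee_rot: [3.14, 0.0, -0.361]
force: [-1.3, -3.3, 4.3]
grip_width: 0.631
grasp_force: 2.9
```

```bash
python3 - <<'E'
from h import *
s=read_state();print(s['tcp_pos'],s['force'],s['torque'],s['ee_rot'],saw(s['tcp_pos']))
d=grab('wrist');cv2.imwrite('pics/wrist3.png',d['pixels'][:,:,::-1])
E
```

```text
[525.65997935  41.18275961  89.33722774] [-1.30068618 -3.349693    4.30383742] [-1.16361355  0.28772357 -0.03700267] [ 3.14037257e+00  7.97250373e-05 -3.61472029e-01] [-51.16532598  28.20708621]
```

View pics/wrist3.png

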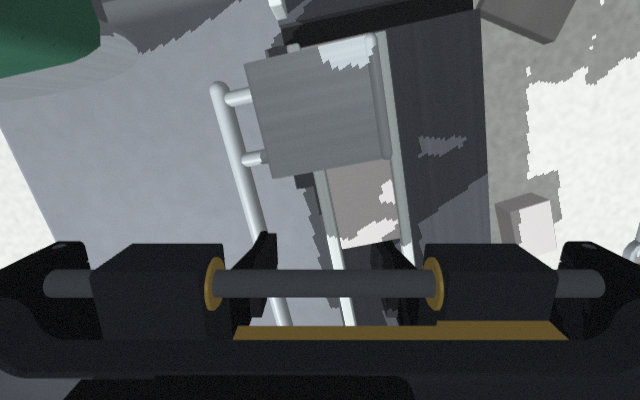

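The strip is under the open flap (flap front edge at about (330,175)). The strip's near end is at (340–395,245), against the right fingertip. The last ~28 mm goes slower, with the stop taken from the force.

Request:
{"op": "servo_tool", "data": {"series": [{"fingers": 0.63, "delta_pos": [5.9, -1.2, 0], "dr": [0, 0, 0]}, {"fingers": 0.63, "delta_pos": [11.7, -2.5, 0], "dr": [0, 0, 0]}, {"fingers": 0.63, "delta_pos": [16.6, -3.5, 0], "dr": [0, 0, 0]}, {"fingers": 0.63, "delta_pos": [20.5, -4.4, 0], "dr": [0, 0, 0]}, {"fingers": 0.63, "delta_pos": [23.5, -5, 0], "dr": [0, 0, 0]}, {"fingers": 0.63, "delta_pos": [23.5, -5, 0], "dr": [0, 0, 0]}]}}

```text
t: 5.85
tcp_pos: [548.0, 38.3, 89.4]
ee_rot: [3.141, 0.002, -0.361]
force: [-5.1, -1.9, 4.5]
grip_width: 0.632
grasp_force: 3.0
```

Request:
{"op": "servo_tool", "data": {"series": [{"fingers": 0.63, "delta_pos": [1, -0.2, 0], "dr": [0, 0, 0]}, {"fingers": 0.63, "delta_pos": [2, -0.4, 0], "dr": [0, 0, 0]}, {"fingers": 0.63, "delta_pos": [2, -0.4, 0], "dr": [0, 0, 0]}]}}

```text
t: 6.22
tcp_pos: [549.9, 38.0, 89.3]
ee_rot: [3.14, 0.002, -0.361]
force: [-4.5, -1.3, 5.3]
grip_width: 0.631
grasp_force: 3.0
```

Request:
{"op": "servo_tool", "data": {"series": [{"fingers": 0.63, "delta_pos": [1, -0.2, 0], "dr": [0, 0, 0]}, {"fingers": 0.63, "delta_pos": [1, -0.2, 0], "dr": [0, 0, 0]}]}}

```text
t: 6.48
tcp_pos: [550.9, 37.9, 89.3]
ee_rot: [3.141, 0.002, -0.361]
force: [-4.2, -1.2, 5.1]
grip_width: 0.629
grasp_force: 3.0
```

Request:
{"op": "servo_tool", "data": {"series": [{"fingers": 0.63, "delta_pos": [1, -0.2, 0], "dr": [0, 0, 0]}, {"fingers": 0.63, "delta_pos": [1.5, -0.3, 0], "dr": [0, 0, 0]}, {"fingers": 0.63, "delta_pos": [1.5, -0.3, 0], "dr": [0, 0, 0]}]}}

```text
t: 6.85
tcp_pos: [552.1, 37.7, 89.3]
ee_rot: [3.14, 0.003, -0.361]
force: [-5.1, 0.0, 5.6]
grip_width: 0.627
grasp_force: 3.6
```

Request:
{"op": "servo_tool", "data": {"series": [{"fingers": 0.63, "delta_pos": [1, -0.2, 0], "dr": [0, 0, 0]}, {"fingers": 0.63, "delta_pos": [1, -0.2, 0], "dr": [0, 0, 0]}]}}

```text
t: 7.1
tcp_pos: [552.2, 37.6, 89.3]
ee_rot: [3.14, 0.005, -0.362]
force: [-8.2, 0.8, 6.8]
grip_width: 0.632
grasp_force: 4.8
```

```bash
python3 - <<'E'
from h import *
s=read_state();print(s['tcp_pos'],s['force'],saw(s['tcp_pos']))
d=grab('wrist');cv2.imwrite('pics/wrist4.png',d['pixels'][:,:,::-1])
for u,v in((345,245),(385,240)): print(saw(plane(d,u,v,104)))
E
```

```text
[552.20343063  37.62184714  89.26095451] [-8.19279763  0.78534861  6.78975305] [-24.388252    28.67954005]
[-17.6584199   16.43405619]
[-19.25000605  -4.68266081]
```

View pics/wrist4.png

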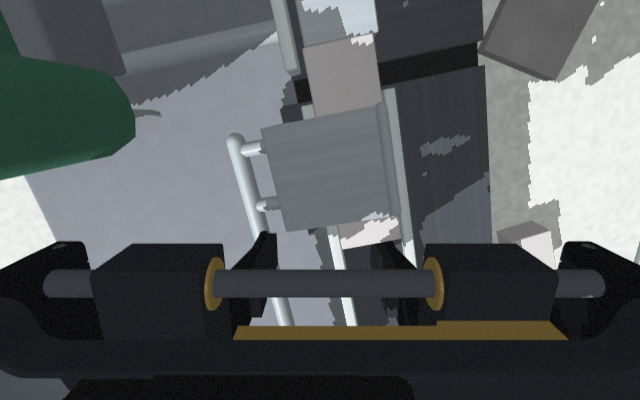

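The strip's far end is seated against the stop at (340,35). The TCP stalled and the force is rising, with the near end at saw x≈-19. One small firming push, then I back off 4 mm with the bar still held, let the bar up slowly, and retreat upward.

Request:
{"op": "servo_tool", "data": {"series": [{"fingers": 0.63, "delta_pos": [1, -0.2, 0], "dr": [0, 0, 0]}, {"fingers": 0.63, "delta_pos": [1, -0.2, 0], "dr": [0, 0, 0]}, {"fingers": 0.63, "delta_pos": [-1, 0.2, 0], "dr": [0, 0, 0]}, {"fingers": 0.63, "delta_pos": [-3, 0.6, 0], "dr": [0, 0, 0]}, {"fingers": 0.63, "delta_pos": [-6, 1.3, 0], "dr": [0, 0, 0]}, {"fingers": 0.63, "delta_pos": [-6, 1.3, 0], "dr": [0, 0, 0]}]}}

```text
t: 7.9
tcp_pos: [550.7, 38.9, 90.6]
ee_rot: [-3.139, -0.004, -0.361]
force: [3.1, -2.7, 4.2]
grip_width: 0.631
grasp_force: 2.3
```

Request:
{"op": "servo_tool", "data": {"series": [{"fingers": 0.63, "delta_pos": [0, 0, -2], "dr": [0, 0, 0]}, {"fingers": 0.63, "delta_pos": [0, 0, -4], "dr": [0, 0, 0]}, {"fingers": 0.63, "delta_pos": [0, 0, -6], "dr": [0, 0, 0]}, {"fingers": 0.63, "delta_pos": [0, 0, -8], "dr": [0, 0, 0]}, {"fingers": 0.63, "delta_pos": [0, 0, -10], "dr": [0, 0, 0]}, {"fingers": 0.63, "delta_pos": [0, 0, -12], "dr": [0, 0, 0]}, {"fingers": 0.63, "delta_pos": [0, 0, -16], "dr": [0, 0, 0]}, {"fingers": 0.63, "delta_pos": [0, 0, -25], "dr": [0, 0, 0]}, {"fingers": 0.63, "delta_pos": [0, 0, -45], "dr": [0, 0, 0]}, {"fingers": 0.63, "delta_pos": [0, 0, -70], "dr": [0, 0, 0]}, {"fingers": 0.63, "delta_pos": [0, 0, -100], "dr": [0, 0, 0]}, {"fingers": 0.63, "delta_pos": [0, 0, -120], "dr": [0, 0, 0]}]}}

```text
t: 9.4
tcp_pos: [548.6, 38.5, 211.5]
ee_rot: [-3.141, -0.001, -0.361]
force: [-0.1, 0.3, 0.4]
grip_width: 0.631
grasp_force: 0.0
```

Request:
{"op": "servo_tool", "data": {"series": [{"fingers": 0.63, "delta_pos": [-30, 0, 0], "dr": [0, 0, 0]}, {"fingers": 0.63, "delta_pos": [-60, 0, 0], "dr": [0, 0, 0]}, {"fingers": 0.63, "delta_pos": [-80, 0, 0], "dr": [0, 0, 0]}, {"fingers": 0.63, "delta_pos": [-80, 0, 0], "dr": [0, 0, 0]}, {"fingers": 0.63, "delta_pos": [-80, 0, 0], "dr": [0, 0, 0]}]}}

```text
t: 10.02
tcp_pos: [474.1, 66.7, 209.9]
ee_rot: [-3.141, -0.001, -0.361]
force: [0.4, -1.3, 0.2]
grip_width: 0.632
grasp_force: 0.0
```

```bash
python3 - <<'E'
from h import *
s=read_state();print(s['t'],s['tcp_pos'],s['force'])
d=grab('wrist');cv2.imwrite('pics/wrist5.png',d['pixels'][:,:,::-1])
import pickle;pickle.dump(d,open('w5.pkl','wb'))
E
```

```text
10.025 [474.11783971  66.70001014 209.92787846] [ 0.40624835 -1.34691112  0.21064725]
```

View pics/wrist5.png

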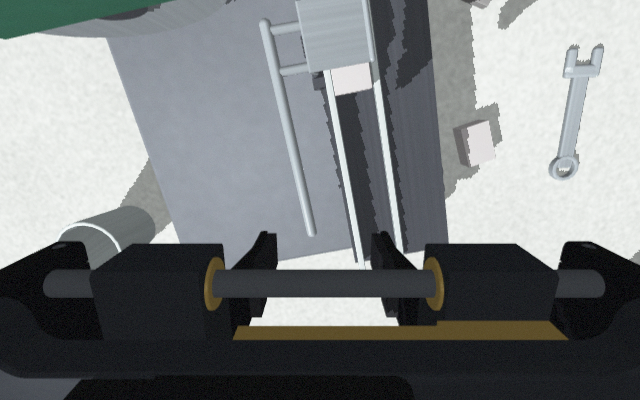

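The wrist view shows the flap closed on the strip, with the strip's near end at (335–370,93) standing out in front. The fingers are clear, and the offcut (478,140), spanner and tin are undisturbed. One numeric check of the near end and the bar height.

```bash
python3 - <<'E'
from h import *
import pickle;d=pickle.load(open('w5.pkl','rb'))
for u,v in((338,96),(366,92),(335,69),(365,63)): print(saw(plane(d,u,v,104)).round(1),pt(d,u,v)[2].round(1))
for u,v in((310,225),(285,125),(350,40)): print('bar/flap',pt(d,u,v).round(1), saw(pt(d,u,v)).round(1))
t=grab('top');cv2.imwrite('pics/t9.png',t['pixels'][:,:,::-1])
a=pickle.load(open('top.pkl','rb'))['depth']
for n,u,v in(('tile',408,190),('offcut',393,257),('spanner',427,285),('tin',220,236)): print(n,np.abs(t['depth'][v-8:v+9,u-8:u+9]-a[v-8:v+9,u-8:u+9]).mean().round(1))
E
```

```text
[-21.4  16.2] 78.4
[-23.2  -7.2] 78.8
[-0.4 14.6] 104.9
[ -1.1 -10.2] 103.5
bar/flap [452.8  89.6 100. ] [-130.5   65.1]
bar/flap [547.1  76.1  99. ] [-35.2  66. ]
bar/flap [588.7   2.4 110. ] [17.  -0.7]
tile 12.6
offcut 25.9
spanner 21.9
tin 7.8
```

The near end fits -20. I'll use the last picture from above the stop to make sure there is no gap.

Request:
{"op": "servo_tool", "data": {"series": [{"fingers": 0.63, "delta_pos": [30, 0, 0], "dr": [0, 0, 0]}, {"fingers": 0.63, "delta_pos": [60, 0, 0], "dr": [0, 0, 0]}, {"fingers": 0.63, "delta_pos": [75, 0, 0], "dr": [0, 0, 0]}, {"fingers": 0.63, "delta_pos": [75, 0, 0], "dr": [0, 0, 0]}, {"fingers": 0.63, "delta_pos": [75, 0, 0], "dr": [0, 0, 0]}]}}

```text
t: 10.75
tcp_pos: [543.1, 40.2, 209.3]
ee_rot: [3.141, 0.001, -0.361]
force: [0.7, -0.7, -0.8]
grip_width: 0.631
grasp_force: 0.0
```

```bash
python3 - <<'E'
from h import *
d=grab('wrist')
for q in((80,0,102),(-20,0,104),(0,0,104)): print(q,proj(d,np.r_[w(*q[:2]),q[2]]).round(0))
c=d['pixels'][0:220,230:450,::-1];cv2.imwrite('pics/wrist6.png',cv2.resize(c,(600,600),interpolation=cv2.INTER_CUBIC))
for X in range(68,90,2):
    u,v=proj(d,np.r_[w(X,0),103]);print(X,d['pixels'][int(v),int(u)],pt(d,u,v)[2].round(0))
E
```

```text
(80, 0, 102) [331.  59.]
(-20, 0, 104) [354. 177.]
(0, 0, 104) [350. 155.]
68 [225 222 224] 104.0
70 [226 222 223] 103.0
72 [225 222 222] 104.0
74 [225 222 224] 104.0
76 [224 221 222] 104.0
78 [227 224 226] 105.0
80 [198 209 217] 102.0
82 [193 203 210] 103.0
84 [197 209 214] 100.0
86 [198 209 215] 102.0
88 [198 206 212] 103.0
```

View pics/wrist6.png

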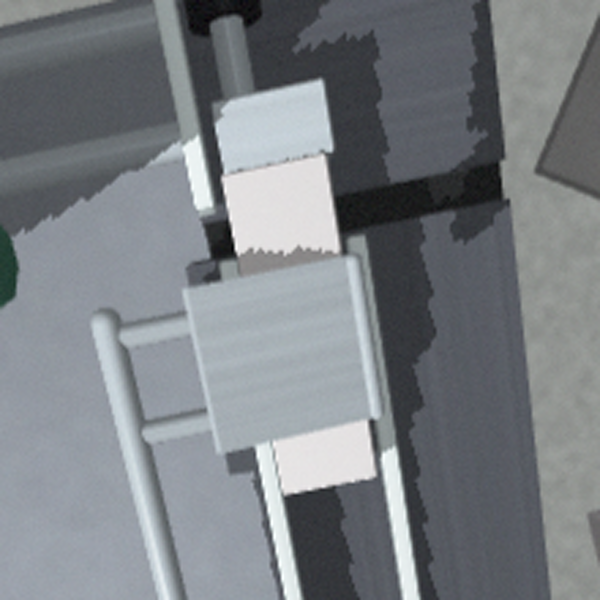

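The strip butts against the stop with no gap (edge at crop (222–328,165)), the flap rests on it, and about 20 mm stands out in front.

```bash
python3 -c "
from rig import job_done
print(job_done())"
```

```text
the job is handed in; nothing more can be done
None
```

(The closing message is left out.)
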